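# Release the ratchet clamp and wind its jaw fully open

## Task

The clamp on the sloped board was left wound up. Throw its pawl over, clear of the toothed wheel, so that it stays back by itself, then turn the wheel backward by its crank until the jaw stands fully open against its stop, and let go. Do not force the wheel against the pawl.

Things in the scene. Friction and masses are not known exactly. Their poses are not given: they have to be found in the camera images.
- clamp_stand: The clamp, fixed to the table: a plywood board 390 x 268 mm sloping up at 28 degrees, away from the robot at yaw 0, on four wooden legs. Origin on the table top, straight under the point where the wheel's axis meets the board; z up, x horizontally towards the raised rear edge, y left as one faces the slope.
- wheel_axis (a point): Where the wheel's axis meets the board's upper face, 105 mm above the table. Its frame is the slope's: x' up the slope, y' left, z' square out of the board (28 degrees from vertical, leaning to the robot). Board: x' -88 to 180, y' -285 to 105 mm. Flat steel wheel: radius 52 mm, 15 saw teeth, z' 12 to 22 mm. Wooden jaw, fence and ledge at the right reach z' = 36 mm at most.
- guard_top (a point): Middle of the top edge of the aluminium guard plate, 4 mm thick, 165 mm wide along y', 135 mm high along z', that stands square on the board above the pawl at x' = 165, y' = -60 to 105 mm. It leans out over the pawl and is in the way of a vertical tool: come in about along z'. Same axes as wheel_axis.
- wheel (a joint): Angle of the ratchet wheel, rad: 0 = jaw fully open; grows to 3.1 at most as it is wound up, clockwise looking down on the board. Starts between 1.95 and 3.05. Backward (to 0) is counter-clockwise: the crank goes from the left by the lower edge (-x') to the right. The engaged pawl lets it back one tooth (0.42 rad) at most. Stays where left; about 3 N at the handle turns it.
- jaw (a joint): Distance in m of the wooden jaw from its fully open place, where it meets the dark steel stop block; geared to the wheel, 24 mm per rad.
- pawl (a joint): Angle of the pawl, rad: 0 to 0.2 = its tip lies in or on the teeth; 0.98 = thrown over to the left against its rest pin, tip clear of the wheel. Grows counter-clockwise looking down on the board. Its handle is weighted and falls to either side: pushed past about 0.5 it falls on over by itself and stays. About 1 N moves it.
- pawl_grip (a point): On the axis of the pawl's upright steel handle, 62 mm above the board. Parallel to z'; knob 22 mm in diameter from 64 to 83 mm above the board (its top), stem 16 mm below. It turns at 58 mm about the pivot at x' = 52, y' = 46 mm: engaged it stands right of the pivot (x' = 103, y' = 19), thrown over left of it (x' = 103, y' = 73 mm).
- crank_grip (a point): On the axis of the crank's black handle, 74 mm above the board: a sleeve 25 mm in diameter, parallel to z', 40 to 98 mm above the board, that spins freely on its pin. It stands 60 mm from the wheel's axis: with the wheel at w rad at x' = 60 cos(4.451 - w), y' = 60 sin(4.451 - w) mm. The crank arm below it ends 38 mm above the board.

How it is judged:
By the outcome, as a careful person would: the job done as asked, in the order asked, and still so for the second after the job is handed in, with the robot touching nothing.
It also fails if it takes over 58 s, if anything falls off the work surface, if the arm or the gripper's body presses on something with over 40 N, if the wrist force passes 120 N, or if a joint passes its speed limit or range.

## Robot

A 6-joint arm with a two-finger parallel gripper is mounted at the origin on a cart in front of the work surface, level with it; the furniture and walls round the work are solid. World frame = base frame: x ahead of the robot, y to its left, z up, the work surface at z = 0. Lengths are in m, angles in degrees, forces in N, time in s.
With the tool pointing down it reaches from about 0.325 to 0.85 m from the base axis. Payload 15.5 kg.
Tool frame: the origin (TCP) lies between the finger pads; the fingertips stand 14 mm ahead of it and the grasp point (between the pads) lies 5 mm behind it; z points along the fingers, y is the line along which they close (so a half turn about z gives the same grasp; the last joint's range is limited). The gripper opens to 91 mm and grips with 3 to 60 N. Pads are 32 mm wide; open, the fingers measure 118 mm over their backs; the gripper's body (76 mm by 178 mm) begins 60 mm behind the grasp point.
Start: joints at [-70.216, 28.281, 77.091, -0, 74.628, -5.472], TCP at [0.267, -0.565, 0.228] pointing down, gripper open.
Joint ranges: [-166.48, 166.48], [-47.26, 123.95], [12.59, 153.08], [-70.14, 250.14], [6.76, 159.57], [-176.63, 176.63]. Speed limits (degrees/s): [108.29, 108.29, 147.25, 172.46, 172.46, 172.46].

## Interface

Orientations are given as a 3x3 rotation matrix whose columns are the frame's x, y, z axes.
In Python, from station import arm gives the robot as it stands. The module is installed in compiled form; this text tells all that it offers. Calls block until the motion is done:
- arm.movep(position, orientation): joint-space move of the TCP to a pose.
- arm.movel(position, feed=0.15, ori=None, stop_force=None): straight line of the TCP; ori=None keeps the orientation; feed is the mean speed in m/s. With stop_force (N) it stops when the force on the tool has changed by that much, and returns True; else False.
- arm.move_j(angles): joint-space move.
- arm.open_gripper() and arm.clamp(squeeze=None): open the fingers fully, or close them until they stop; squeeze is the grip in N (None keeps the last).
- arm.sleep(seconds).
- arm.solve_ik(position, orientation): joint angles nearest the present ones, or None.
- arm.state(): the state.
- arm.get_image(name): name is "side" or "top"; returns a dict with "img" (384x512x3 uint8, red, green, blue), "depth" (384x512 float32, m along the optical axis (not along the pixel's ray), 0 where there is no reading), "fx", "fy", "cx", "cy" (pixels), "position" and "rotation" of the camera in the world. Camera axes: x right, y down, z forward; pixel columns grow to the right and rows downward; lengths in m; the calibration is good to about 2 mm. A picture is of the moment at which its call begins.
A pose or a line that the arm cannot do raises arm.PlanningError and nothing moves.
- arm.finish_job(): hands the job in; it is judged then, once.
The state is a dict: "t": time; "q": joint angles; "joint_velocities": joint speeds; "effort": joint torques, N m; "tcp_pos": TCP position; "ee_rot": TCP orientation; "contact_force": force on the tool from outside, world axes, zero at the start; "ft_torque": the same for the moment, N m; "gripper_width": opening from 0.0 (shut) to 1.0 (fully open); "gripper_force": force on a finger pad.
Only numpy, scipy, OpenCV 4.12 (cv2) and the standard library are available. Lean on these libraries where they do the work, as an engineer would, in place of code of your own. Each camera call takes 0.05 s, during which the arm holds its last target. There are 200 camera calls.

## Working session

There is one attempt and no reset: what is moved stays moved. The work goes in short steps, each a Python script; the robot and the scene stay as the last script left them, time stands still between calls to the robot, and variables do not carry over. Pictures are saved under pics/ and viewed, at most 10 in all, crops included, and the job is handed in when it is done.

```bash
mkdir -p pics
python3 - <<'E'
from station import arm
import cv2,numpy as np
for n in("side","top"):
    d=arm.get_image(n); np.savez(f"pics/{n}0.npz",**d)
    cv2.imwrite(f"pics/{n}0.png",d["img"][:,:,::-1])
    print(n,d["position"],d["rotation"],d["fx"],d["cx"],d["cy"])
print(arm.state()["t"])
E
```

```text
side [0.28833511 0.5430894  0.70018697] [[-0.88146554 -0.27370815  0.38484068]
 [-0.47197624  0.53824941 -0.69823062]
 [-0.01602886 -0.79710189 -0.60363205]] 498.68995940425594 257.10993585013836 197.62869579418367
top [ 0.53016949 -0.06141154  1.04985489] [[ 0.02674074 -0.99224142  0.12141618]
 [-0.99936804 -0.02368997  0.02650117]
 [-0.02341921 -0.12204811 -0.99224785]] 414.3538937521212 256.42662576734887 191.7004740560218
0.1
```

View pics/top0.png

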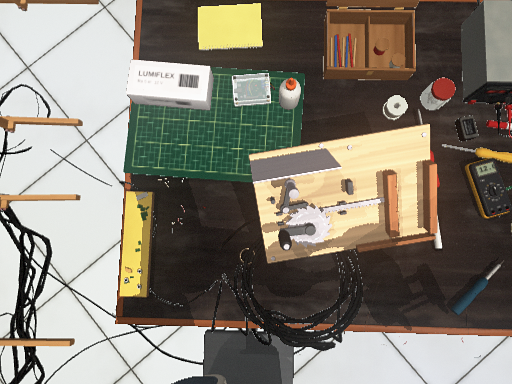

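View pics/side0.png

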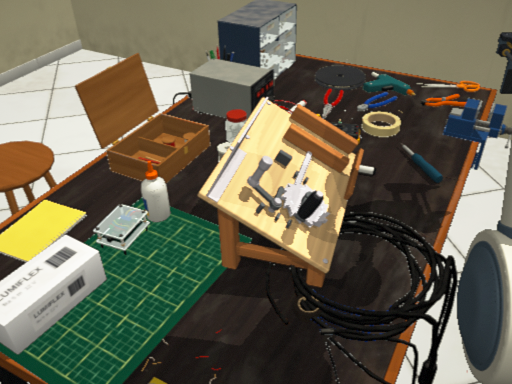

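The top view shows the board at roughly (249,155), (427,124), (440,240), (268,262), with the wheel near (308,225), the black crank handle near (290,238) and the pawl near (290,190). I'll enlarge both views.

Run:
```python
import cv2,numpy as np
for n,(x,y,w,h,s) in dict(top=(240,115,205,153,3.9),side=(195,90,180,200,3)).items():
    i=cv2.imread(f"pics/{n}0.png")[y:y+h,x:x+w]
    cv2.imwrite(f"pics/{n}0c.png",cv2.resize(i,None,fx=s,fy=s,interpolation=cv2.INTER_CUBIC))
d=np.load("pics/top0.npz")
# plane fit on bare board area
P=[]
for v in range(120,270):
  for u in range(245,445):
    z=d["depth"][v,u]
    if z>0:
      c=np.array([(u-d["cx"])/d["fx"]*z,(v-d["cy"])/d["fy"]*z,z]);P.append(np.r_[d["position"]+d["rotation"]@c,u,v])
P=np.array(P);np.save("pics/P.npy",P)
X=P[:,:3];rng=np.random.default_rng(0);best=0
for _ in range(3000):
    a,b,c=X[rng.choice(len(X),3,False)];n=np.cross(b-a,c-a)
    if np.linalg.norm(n)<1e-5: continue
    n/=np.linalg.norm(n);n*=np.sign(n[2])
    if not .8<n[2]<.95: continue
    m=abs((X-a)@n)<.003
    if m.sum()>best:best=m.sum();M=m
Q=X[M];c=Q.mean(0);n=np.linalg.svd(Q-c)[2][2];n*=np.sign(n[2])
print(best,n,c,"tilt",np.degrees(np.arccos(n[2])),"yaw",np.degrees(np.arctan2(-n[1],-n[0])))
```

```text
12366 [-0.46118261 -0.09035176  0.88269313] [ 0.64690971 -0.24426834  0.13249132] tilt 28.031039835461613 yaw 11.084606090344911
```

View pics/top0c.png

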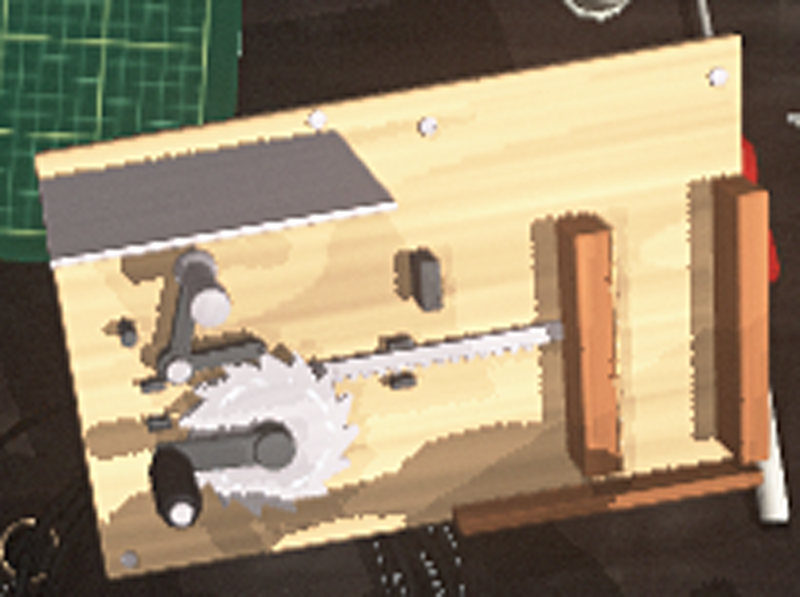

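View pics/side0c.png

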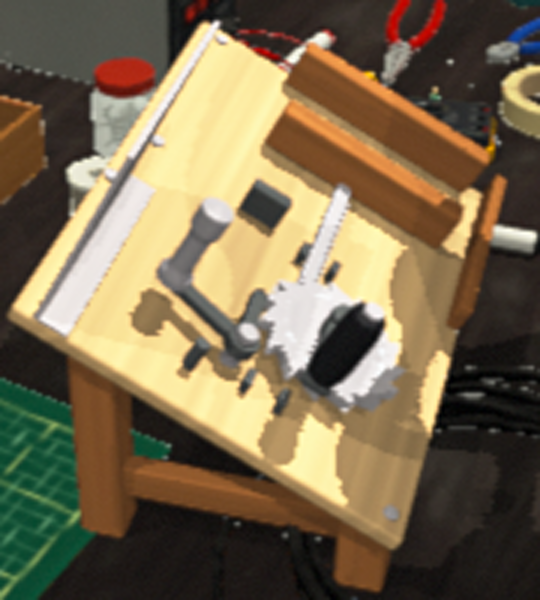

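The crop shows: board corners at UL (37,157), UR (740,36), LL (110,578); guard top edge from (50,264) to (395,205); pawl knob top at (209,306); crank top at (181,514). I'll fit the frame to these and solve for w.

```bash
cat > h.py <<'E'
import numpy as np
from scipy.spatial.transform import Rotation as Ro
from station import arm
def frame(p):
    yaw=p[2]; return np.array([p[0],p[1],.105]), Ro.from_euler("ZY",[yaw,-28],degrees=True).as_matrix()
E
python3 - <<'E'
from h import *
from scipy.optimize import least_squares
d=np.load("pics/top0.npz")
pts=[(37,157,180,105,0),(740,36,180,-285,0),(110,578,-88,105,0),(50,264,165,105,135),(395,205,165,-60,135),(209,306,103,19,83)]
px=np.array([((a+.5)/3.9-.5+240,(b+.5)/3.9-.5+115) for a,b,*_ in pts]);L=np.array([p[2:] for p in pts])/1e3
def proj(p,l):
    O,R=frame(p);c=(O+l@R.T-d["position"])@d["rotation"]
    return np.c_[c[:,0]/c[:,2]*d["fx"]+d["cx"],c[:,1]/c[:,2]*d["fy"]+d["cy"]]
r=least_squares(lambda p:(proj(p,L)-px).ravel(),[.6,-.2,11.])
print(r.x,(proj(r.x,L)-px).round(1).tolist())
cp=np.array([181.5/3.9-.5+240,514.5/3.9-.5+115])
def cr(w):a=4.451-w;return np.array([[.06*np.cos(a),.06*np.sin(a),.098]])
w=least_squares(lambda w:(proj(r.x,cr(w[0]))-cp).ravel(),[2.4]);print(w.x,w.fun)
O,R=frame(r.x);P=np.load("pics/P.npy")[:,:3];l=(P-O)@R
m=(abs(l[:,2])<.006);print("plane z med",np.median(l[m,2]),R)
k=(l[:,2]>.075)&(l[:,2]<.09)&(abs(l[:,0]-.1)<.04);print("pawl top",np.median(l[k],0),k.sum())
k=(l[:,2]>.09)&(l[:,2]<.105)&(l[:,0]<.08);print("crank top",np.median(l[k],0),k.sum(), cr(w.x[0]))
E
```

```text
[ 0.57900582 -0.15061826 10.99713331] [[-1.7, -0.7], [-0.1, -0.3], [-1.7, 0.2], [-1.0, -0.6], [-0.3, -0.4], [4.5, 1.8]]
[2.89793918] [-0.92661378  0.12043127]
plane z med 0.0013895992216243582 [[ 0.86673379 -0.19075988 -0.46085053]
 [ 0.16843098  0.98163673 -0.08955634]
 [ 0.46947156  0.          0.88294759]]
pawl top [0.1087103  0.02701196 0.08206762] 95
crank top [0.00660409 0.05831916 0.09783872] 104 [[0.00106407 0.05999056 0.098     ]]
```

```bash
cat >> h.py <<'E'
F=(.5780,-.1506,11.0)   # pose of clamp frame
O,R=frame(F)
def W(x,y,z): return O+R@(np.array([x,y,z])/1e3)
def T(s): y=s*R[:,1]; z=-R[:,2]; return np.c_[np.cross(y,z),y,z]
def loc(p): return ((np.array(p)-O)@R*1e3).round(1)
E
python3 - <<'E'
from h import *
from scipy.optimize import least_squares
d=np.load("pics/top0.npz")
pts=[(37,157,180,105,0),(740,36,180,-285,0),(110,578,-88,105,0),(50,264,165,105,135),(395,205,165,-60,135)]
px=np.array([((a+.5)/3.9-.5+240,(b+.5)/3.9-.5+115) for a,b,*_ in pts]);L=np.array([p[2:] for p in pts])/1e3
def proj(p,l):
    O,R=frame(p);c=(O+l@R.T-d["position"])@d["rotation"]
    return np.c_[c[:,0]/c[:,2]*d["fx"]+d["cx"],c[:,1]/c[:,2]*d["fy"]+d["cy"]]
r=least_squares(lambda p:(proj(p,L)-px).ravel(),[.6,-.2,11.]);print(r.x,r.fun.round(1))
for tag,z in (("pawl",.083),("crank",.098)):  # ray to top planes
    uv=np.array(dict(pawl=(209.5,306.5),crank=(181.5,514.5))[tag])/3.9-.5+[240,115]
    O2,R2=frame(r.x);ray=d["rotation"]@np.array([(uv[0]-d["cx"])/d["fx"],(uv[1]-d["cy"])/d["fy"],1])
    t=(z-(d["position"]-O2)@R2[:,2])/(ray@R2[:,2]);print(tag,(d["position"]+t*ray-O2)@R2*1e3)
for s in(1,-1):
  for p in((105,-28,200),(105,-28,74),(105,40,74),(0,60,69),(-60,0,69),(-15,-60,69),(0,60,200)):
    q=arm.solve_ik(W(*p),T(s));print(s,p,None if q is None else np.round(q))
E
```

```text
[ 0.57833245 -0.15276074 11.18574756] [-0.9 -0.2  0.6 -0.4 -0.7  0.7  0.   0.   0.7 -0.1]
pawl [109.74138279  29.29680295  83.        ]
crank [ 2.43213781 60.22574357 98.        ]
1 (105, -28, 200) [ -33.   12.   92.   23.   57. -144.]
1 (105, -28, 74) [ -29.   23.   95.   26.   43. -146.]
1 (105, 40, 74) [ -22.   21.   99.   25.   38. -140.]
1 (0, 60, 69) [ -27.   20.  114.   38.   28. -159.]
1 (-60, 0, 69) None
1 (-15, -60, 69) [ -40.   24.  107.   38.   36. -170.]
1 (0, 60, 200) [ -34.    4.  111.   27.   47. -150.]
-1 (105, -28, 200) [-33.  12.  92.  23.  57.  36.]
-1 (105, -28, 74) [-29.  23.  95.  26.  43.  34.]
-1 (105, 40, 74) [-22.  21.  99.  25.  38.  40.]
-1 (0, 60, 69) [-27.  20. 114.  38.  28.  21.]
-1 (-60, 0, 69) [-39.  23. 117.  47.  29.   1.]
-1 (-15, -60, 69) [-40.  24. 107.  38.  36.  10.]
-1 (0, 60, 200) [-34.   4. 111.  27.  47.  30.]
```

```bash
sed -i 's/^F=.*/F=(.5783,-.1527,11.18)/' h.py
python3 - <<'E'
from h import *
arm.clamp(10)
arm.movep(W(107,-25,200),T(-1))
arm.movel(W(107,-25,74),ori=T(-1),stop_force=10)
def s(k): 
    st=arm.state();print(k,round(st["t"],2),loc(st["tcp_pos"]),st["contact_force"].round(1) if hasattr(st["contact_force"],"round") else st["contact_force"],st["gripper_width"])
s("down")
print(arm.movel(W(107,41,74),feed=.06,stop_force=12)); s("push")
arm.movel(W(107,15,74)); arm.movel(W(107,15,180)); s("up")
import cv2
d=arm.get_image("side");i=d["img"][90:290,195:375,::-1];cv2.imwrite("pics/side1.png",cv2.resize(i,None,fx=3,fy=3,interpolation=2))
E
```

```text
down 4.31 [107.4 -25.3  74.7] [ 0.6 -0.6  0.5] 0.006687516848389342
False
push 5.56 [107.1  40.6  74. ] [-0.2  0.2 -0.1] 0.0018139604435612768
up 6.74 [106.6  15.3 179.4] [-0.4 -0.9 -1.1] 0.005271652394392709
```

View pics/side1.png

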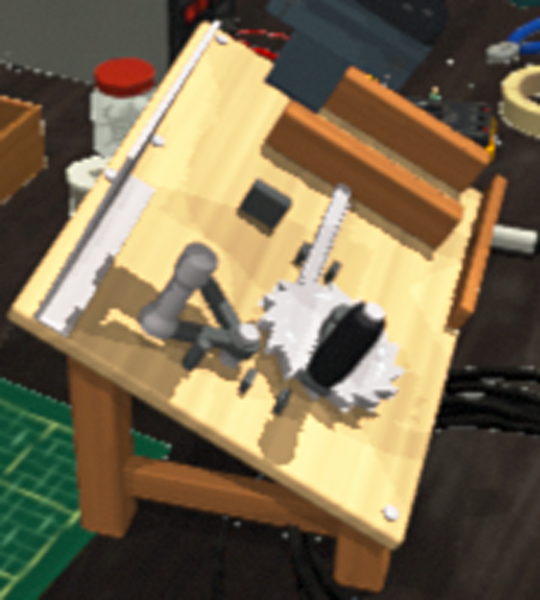

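The side view shows the pawl thrown over to the left against its rest pin (arm near (195,350), knob at (197,258)), clear of the wheel. The crank has not moved. Next I grip the crank.

Run:
```python
from h import *
def s(k):
    st=arm.state();print(k,round(st["t"],2),loc(st["tcp_pos"]),(np.array(st["contact_force"])@R).round(1),round(st["gripper_width"],3),round(float(np.max(st["gripper_force"])),1))
arm.open_gripper()
arm.movep(W(2.4,60.2,180),T(-1))
print(arm.movel(W(2.4,60.2,69),ori=T(-1),stop_force=10)); s("down")
arm.clamp(12); s("grip")
a0=np.arctan2(60.2,2.4)
for a in np.arange(a0,a0+np.radians(31),np.radians(10))[1:]:
    hit=arm.movel(W(60*np.cos(a),60*np.sin(a),69),feed=.06,stop_force=20); s(round(np.degrees(a)))
    if hit: print("HIT");break
```

```text
False
down 9.61 [ 2.9 60.  69.4] [-0.3  0.3  0.5] 1.003 0.0
grip 10.63 [ 2.4 60.2 69. ] [-1.  -0.5 -0.9] 0.27 12.0
98 10.96 [-8.6 59.7 69. ] [-3.5  0.7  2.9] 0.271 12.0
108 11.28 [-18.7  57.5  69. ] [-3.6  2.4  3.8] 0.27 12.0
118 11.61 [-28.4  53.6  69. ] [-6.1  3.6  5.7] 0.265 12.0
```

Run:
```python
from h import *
def s(k):
    st=arm.state();print(k,round(st["t"],2),loc(st["tcp_pos"]),(np.array(st["contact_force"])@R).round(1),round(st["gripper_width"],3),round(float(np.max(st["gripper_force"])),1));return np.linalg.norm(st["contact_force"])
for a in np.radians([*range(128,249,10),252,255,258,261]):
    hit=arm.movel(W(60*np.cos(a),60*np.sin(a),69),feed=.06,stop_force=12); f=s(round(np.degrees(a)))
    if hit or f>22: print("STOP",hit,f);break
import cv2
d=arm.get_image("top");i=d["img"][115:268,240:445,::-1];cv2.imwrite("pics/top2.png",cv2.resize(i,None,fx=3.9,fy=3.9,interpolation=2))
```

```text
128 11.94 [-37.6  47.8  69. ] [-6.7  2.5  4.6] 0.268 12.0
138 12.27 [-45.3  40.7  69. ] [-7.9  3.1  4.5] 0.27 12.0
148 12.59 [-51.7  32.3  69. ] [-9.2  1.8  6.4] 0.267 12.0
158 12.92 [-56.5  22.9  69. ] [-11.6   0.2   6.2] 0.269 12.0
168 13.24 [-59.6  12.8  69. ] [-11.4  -0.3   7.9] 0.267 12.0
178 13.57 [-60.8   2.   69. ] [-12.9  -2.2   7.2] 0.27 12.0
188 13.89 [-60.2  -8.8  69. ] [-13.1  -4.4   6. ] 0.265 12.0
198 14.22 [-57.5 -19.5  69. ] [-10.9  -5.3   5.1] 0.272 12.0
208 14.54 [-53.  -29.5  69. ] [-10.   -6.4   3.7] 0.268 12.0
218 14.87 [-46.9 -38.5  69.1] [-5.3 -6.4  0.4] 0.267 12.0
228 15.19 [-39.4 -45.9  69.1] [-1.7 -5.5 -1.4] 0.272 12.0
238 15.4 [-34.6 -49.6  69. ] [ 2.4 -3.1  4.3] 0.266 12.0
STOP True 5.830633161773823
```

View pics/top2.png

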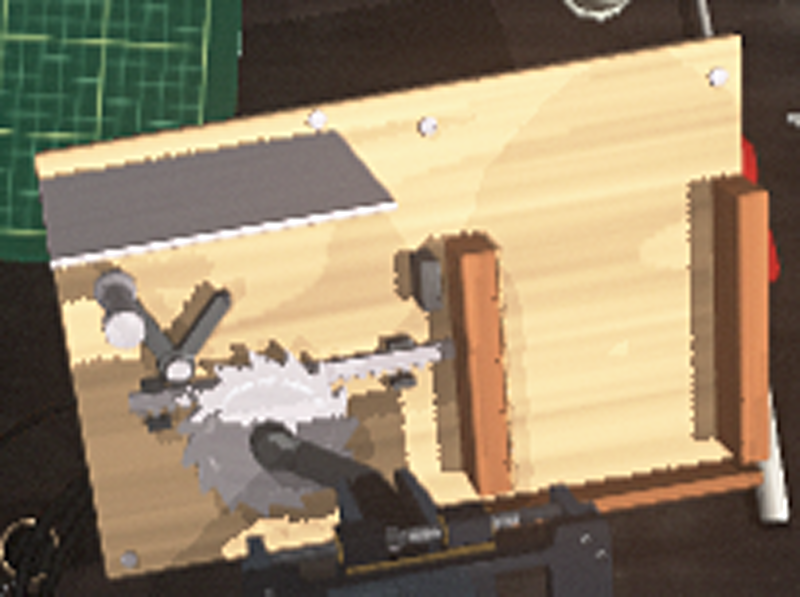

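The pawl is still back (knob at (125,328)). The jaw's left face at about (450,250) is still just short of the stop block at (440,280), which fits w≈0.35 left to go. The stop was only a brief force change, so I carry on.

Run:
```python
from h import *
def s(k):
    st=arm.state();p=loc(st["tcp_pos"]);print(k,round(st["t"],2),p,round(np.degrees(np.arctan2(p[1],p[0]))%360,1),(np.array(st["contact_force"])@R).round(1),round(st["gripper_width"],3));return np.linalg.norm(st["contact_force"])
for a in np.radians([238,242,246,250,253,255,257,259,261,263]):
    hit=arm.movel(W(60*np.cos(a),60*np.sin(a),69),feed=.03,stop_force=18); f=s(round(np.degrees(a)))
    if hit or f>25: print("STOP",hit,f);break
arm.sleep(.2);s("rest")
```

```text
238 15.77 [-32.2 -51.   69. ] 237.7 [-2.3 -4.3  3.3] 0.272
242 16.06 [-28.7 -53.   69. ] 241.6 [-2.7 -3.6  3.4] 0.271
246 16.35 [-24.9 -54.8  69. ] 245.6 [-2.8 -3.   2.6] 0.267
250 16.64 [-21.  -56.4  69. ] 249.6 [-2.9 -3.   2.8] 0.269
253 16.9 [-17.9 -57.3  69. ] 252.7 [-2.4 -3.7  3.1] 0.266
255 17.15 [-16.4 -57.7  69. ] 254.1 [-7.  -3.6  4.6] 0.267
257 17.4 [-15.3 -57.7  68.8] 255.1 [-12.7  -3.5   6.4] 0.272
259 17.65 [-13.8 -57.7  68.6] 256.5 [-14.5  -3.9   5.3] 0.267
261 17.9 [-11.9 -57.8  68.6] 258.4 [-15.3  -1.4   5.9] 0.268
263 18.15 [-10.  -57.8  68.5] 260.2 [-15.7  -0.7   4.7] 0.264
rest 18.35 [-10.  -57.8  68.5] 260.2 [-15.6  -0.5   4.8] 0.268
```

Steady resistance starts at about 254.5°, so the jaw is on its stop. I release, withdraw and check.

Run:
```python
from h import *
import cv2
p=loc(arm.state()["tcp_pos"])
arm.open_gripper(); arm.movel(W(-15,p[1],69),feed=.05,stop_force=8); 
arm.movel(W(-15,-58,200)); arm.movep(W(60,-330,280),T(-1)); arm.sleep(.5)
d=arm.get_image("top");i=d["img"][115:268,240:445,::-1];cv2.imwrite("pics/top3.png",cv2.resize(i,None,fx=3.9,fy=3.9,interpolation=2))
uvs=[]
pr=lambda l:(lambda c:(c[0]/c[2]*d["fx"]+d["cx"],c[1]/c[2]*d["fy"]+d["cy"]))((W(*l)-d["position"])@d["rotation"])
for w in(0,.1,.2):
    a=4.451-w;u=np.array(pr((60*np.cos(a),60*np.sin(a),98)));print(w,((u-[240,115]+.5)*3.9).round(1))
st=arm.state();print(st["t"],st["contact_force"])
```

```text
0 [406.2 506.5]
0.1 [403.6 516.5]
0.2 [400.1 526.3]
22.45 [-0.85718501 -0.44919834  0.53937888]
```

View pics/top3.png

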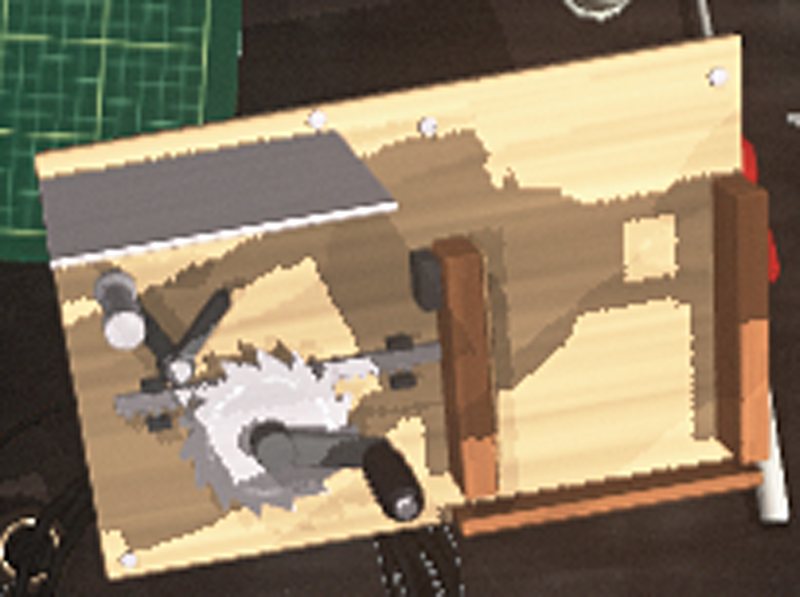

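The jaw sits against the stop block at (438,280). The crank top at (405,504) matches w=0, predicted at (406,506). The pawl is still back with its knob at (124,330), and the arm is clear.

```bash
python3 -c "
from station import arm
print(arm.finish_job())"
```

```text
the job is handed in; nothing more can be done
None
```

The job is handed in: the pawl is thrown over and stays back, the wheel is turned back until the jaw is against its stop, and the arm has let go and stands clear, at about 22.5 s on the robot's clock.

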